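# Test the friction hinge of a balance's draught-shield lid

### The job

The blue lid on one of the two bench balances has a friction hinge that needs testing. Gently lift the blue lid (the yellow tab is its handle) until it is about half open, some 50 degrees up from shut, then let go of it there and back away, so that it can be seen to stay up by itself. Leave the lid of the other balance, the grey one, as it is.

Things in the scene. Friction and masses are not known exactly. Their poses are not given: they have to be found in the camera images.
- blue_lid (a joint): Opening angle of the blue lid (rad): 0 shut and level, grows as the tab end rises, stop at 1.8; starts at 0 to 0.12. The stiff hinge holds the lid at any angle; lifting takes 3 to 5 N at the tab. Flat plastic plate 160 mm deep, 172 wide, 6 thick, 0.2 kg, atop the clear-walled shield of a fixed white balance (260 x 190 mm). Hinged at the edge away from the robot; tab on the near edge.
- blue_lid_tab (a point): Grip point, mid-thickness, of the blue lid's yellow tab: a bar 14 mm wide (along the hinge), 10 thick, standing out 55 mm from the lid's near edge in its plane. Point 35 mm out from that edge, 195 from the hinge axis, 136 above the bench when shut; free below down to 58. Axes turn with the lid: x to the hinge, y along it, z out of the top. Pinched across its width from above it pivots in the fingers.
- blue_lid_hinge (a point): Middle of the blue lid's hinge axis, at the rear of the balance, 136 mm above the bench. The axis is level; the tab point circles it at 195 mm radius in the upright plane through both points. The balance is yawed up to 0.35 rad either way. Axes as for the tab point.
- grey_lid_tab (a point): Grip point of the yellow tab on the other balance's lid, the bystander: same sizes, but the lid is grey. Leave it alone. Which balance stands on the left varies. Also on the bench, all lower than 90 mm: a dark mortar with its pestle, an amber jar, a spoon.

How it is judged (in metres and radians):
On the way, in this order (a step that is already met when the one before it is completed fails the run):
1. the robot's fingers, touching it, have raised the blue lid to between 35 and 65 degrees (value of joint blue_lid between 0.61 and 1.13 rad and contact force between the fingers and anything else above 0.3 N), for 0.2 s.
2. let go, the blue lid stays up by itself at 35 to 65 degrees (value of joint blue_lid between 0.61 and 1.13 rad and velocity of joint blue_lid between -0.05 and 0.05 rad/s and contact force between each of the arm, the fingers and anything else below 0.1 N), for 0.5 s.
At the end, for the whole second after the job is handed in: The blue lid stands open by itself at 35 to 65 degrees (0.61 to 1.13 rad), at rest, and the grey lid's tab is within 15 mm of where it was at the start (value of joint blue_lid between 0.61 and 1.13 rad and velocity of joint blue_lid between -0.05 and 0.05 rad/s and distance of grey_lid_tab from where it was at the start of the episode below 0.015 m); the robot touches nothing.
It fails at once if the blue lid is flung (faster than 2.5 rad/s) (velocity of joint blue_lid above 2.5 rad/s or velocity of joint blue_lid below -2.5 rad/s).
It fails at once if the grey lid is moved (its tab by more than 15 mm) (distance of grey_lid_tab from where it was at the start of the episode above 0.015 m).
It also fails if it takes over 35 s, if anything falls off the work surface, if the arm or the gripper's body presses on something with over 40 N, if the wrist force passes 120 N, or if a joint passes its speed limit or range.

### The arm

A 6-joint arm with a two-finger parallel gripper is mounted at the origin on the work surface. World frame = base frame: x ahead of the robot, y to its left, z up, the work surface at z = 0. Lengths are in m, angles in degrees, forces in N, time in s.
With the tool pointing down it reaches from about 0.3 to 0.875 m from the base axis. Payload 4.2 kg.
Tool frame: the origin (TCP) lies between the finger pads; the fingertips stand 11 mm ahead of it and the grasp point (between the pads) lies 8 mm behind it (bot.tip_extent is the z of the fingertips in the tool frame, in m); z points along the fingers, y is the direction in which the jaws open and shut (so a half turn about z gives the same grasp; the last joint's range is limited). The gripper opens to 85 mm and grips with 20 to 120 N. Pads are 22 mm wide; open, the fingers measure 114 mm over their backs; the gripper's body (76 mm by 85 mm) begins 54 mm behind the grasp point. The pads swing forward as they close: fully open they stand 13 mm farther back than shut.
Start: joints at [-78.381, 18.312, 89.639, -0, 72.044, -1.146], TCP at [0.127, -0.561, 0.242] pointing down, gripper open.
Joint ranges: [-177.97, 177.97], [-48.28, 115.42], [12.27, 149.76], [-77.06, 257.06], [2.81, 150.46], [-146.56, 146.56]. Speed limits (degrees/s): [147.25, 147.25, 180, 180, 180, 180].

### API

Orientations are given as [roll, pitch, yaw] about the fixed x, y, z axes, in that order (R = Rz(yaw) Ry(pitch) Rx(roll)).
In Python, from workcell import bot gives the robot as it stands.
- The arm moves only by the shell command python3 -m handwheel 'ROWS' [FORCE]. ROWS is JSON, a list of rows, each a list of 7 numbers: the shift along the tool's x, y, z in m, then the turn, a rotation vector about the tool's x, y, z in degrees, then the closure in counts, from 0 (fully open) to 255 (shut). In form: [[tx, ty, tz, rx, ry, rz, grip], ...]. A call has 1 to 5 rows; each row is the pose to reach, as a shift and turn from the pose measured when the call began, along the tool's axes at that moment; what a row does not reach only later rows make up. A row lasts 1/12 s, in which the tool goes at most 41.7 mm and 7.16 degrees, less where a joint would pass 70% of its speed; a pose out of reach is approached as far as the arm can. A call with a gripper value outside its range is refused whole. The fingers move at their own pace and stop on an object; FORCE is the grip in N (left out, the last holds). Time passes only in rows, so rows that repeat a pose let the fingers close. It gives the time, the measured TCP pose, the force and the opening at its end, in the units of the state.
- bot.read_state(): the state, without advancing time (a new reading comes with each control period).
- bot.snapshot(name): name is "scene" or "top"; returns a dict with "pixels" (480x640x3 uint8, blue, green, red), "range_z" (480x640 float32, m along the optical axis (not along the pixel's ray), 0 where there is no reading), "intrinsics" (3x3 intrinsics, pixels), "R" (3x3) and "t" (3): a world point X has camera coordinates R X + t. Camera axes: x right, y down, z forward; pixel columns grow to the right and rows downward; lengths in m; the calibration is good to about 2 mm. A picture is of the moment at which its call begins.
- bot.finish_job(): hands the job in, once; it reports no verdict.
Trained networks look in a picture, given as the dict that the camera call returned (one of the last four; its "shot" number tells which), for a name from the list of things; names that differ only in an ending like _2 or _b are one class to them, and where a whole thing is asked for, a point or a joint stands for the part that bears it (a point fixed in the world has none). Each returns a list of dicts, best first, with "conf" (0 to 1); they miss things now and then, are a little off and sometimes report something else, mostly with a low value. They report only what shows in the picture. A call takes as long as a camera call.
- bot.search_frame(query, picture): "centre" ([column, row] in pixels, amid what is visible of it).
The state is a dict: "t": time; "joints": joint angles; "dq": joint speeds; "joint_efforts": joint torques, N m; "ee_pos": TCP position; "orientation": TCP orientation; "force": force on the tool from outside, world axes, zero at the start; "ft_torque": the same for the moment, N m; "opening": finger opening in m.
Only numpy, scipy, OpenCV 4.12 (cv2) and the standard library are available. Lean on these libraries where they do the work, as an engineer would, in place of code of your own. Each camera call takes 0.05 s, during which the arm holds its last target. There are 200 camera calls.

## Working session

There is one attempt and no reset: what is moved stays moved. The work goes in short steps, Python scripts to look and compute and a shell command to move; the robot and the scene stay as the last step left them, time stands still between calls to the robot, and variables do not carry over. Pictures are saved under pics/ and viewed, about 8 in all and at most 12, crops included, and the job is handed in when it is done.

```bash
mkdir -p pics; ls; cat > h.py <<'E'
import numpy as np, cv2
from workcell import bot
def pts(s):
    K,R,t=np.array(s["intrinsics"]),np.array(s["R"]),np.array(s["t"])
    z=s["range_z"]; v,u=np.mgrid[0:480,0:640]
    c=np.stack([(u-K[0,2])/K[0,0]*z,(v-K[1,2])/K[1,1]*z,z],-1)
    return (c-t)@R   # R^T(c-t)
E
python3 - <<'E'
from h import *
for n in("scene","top"):
    s=bot.snapshot(n); cv2.imwrite(f"pics/{n}0.png",s["pixels"]); P=pts(s)
    for q in("blue_lid_tab","blue_lid","blue_lid_hinge","grey_lid_tab"):
        for d in bot.search_frame(q,s)[:2]:
            c,r=map(int,np.round(d["centre"])); print(n,q,d["conf"],c,r,P[r,c].round(3))
    hsv=cv2.cvtColor(s["pixels"],cv2.COLOR_BGR2HSV)
    for nm,lo,hi in(("yel",(20,120,100),(35,255,255)),("blue",(95,120,60),(130,255,255))):
        m=cv2.inRange(hsv,lo,hi); k,l,st,ce=cv2.connectedComponentsWithStats(m)
        for i in range(1,k):
            if st[i,4]>30:
                Q=P[(l==i)&(s["range_z"]>0)]; print(n,nm,st[i],np.median(Q,0).round(3),Q.min(0).round(3),Q.max(0).round(3))
print(bot.read_state())
E
```

```text
pics
scene blue_lid_tab 0.74 199 262 [ 0.593 -0.219  0.148]
scene blue_lid 0.78 200 264 [ 0.597 -0.217  0.146]
scene blue_lid_hinge 0.98 200 266 [ 0.601 -0.218  0.145]
scene grey_lid_tab 0.88 451 257 [0.655 0.196 0.147]
scene yel [439 202  18  29 290] [0.575 0.219 0.159] [0.521 0.199 0.152] [0.597 0.232 0.166]
scene yel [191 208  17  30 288] [ 0.513 -0.216  0.156] [ 0.456 -0.23   0.153] [ 0.537 -0.202  0.161]
scene blue [ 145  225  111   80 6969] [ 0.598 -0.219  0.145] [ 0.508 -0.304  0.133] [ 0.672 -0.131  0.156]
top blue_lid_tab 0.85 470 275 [ 0.582 -0.217  0.147]
top blue_lid 0.85 468 273 [ 0.585 -0.215  0.146]
top blue_lid_hinge 0.67 470 276 [ 0.58  -0.217  0.148]
top grey_lid_tab 0.86 192 227 [0.645 0.202 0.148]
top yel [160 257  30  55 611] [0.569 0.223 0.16 ] [0.517 0.201 0.156] [0.598 0.238 0.167]
top yel [460 308  20  57 675] [ 0.506 -0.212  0.157] [ 0.454 -0.228  0.153] [ 0.533 -0.199  0.163]
top blue [  410   218   119   111 11854] [ 0.586 -0.215  0.147] [ 0.506 -0.301  0.135] [ 0.668 -0.128  0.157]
top blue [145 312  12  11  91] [0.506 0.291 0.058] [0.498 0.281 0.054] [0.
[... 646 characters left out ...]
0.422 -0.274  0.056] [ 0.435 -0.258  0.061]
{'t': 0.5, 'joints': array([-7.83800453e+01,  1.83128690e+01,  8.96432493e+01,  1.04973897e-04,
        7.20434869e+01, -1.14610255e+00]), 'dq': array([-0.05396724, -0.09664416, -0.08997705,  0.03506068,  0.05105076,
        0.05172732]), 'joint_efforts': array([-7.74734181e-04, -4.15048099e+01, -2.34228051e+01, -8.67155086e-05,
        9.90455883e-04, -3.17831095e-06]), 'ee_pos': array([ 0.12705448, -0.56077104,  0.24229936]), 'orientation': array([ 1.79999603e+02, -9.19443606e-05,  1.27660248e+01]), 'force': array([-0.01805447,  0.53942091,  0.47449248]), 'ft_torque': array([ 0.01119951, -0.02835442, -0.02122633]), 'opening': 0.08553833134753615}
```

```bash
cat >> h.py <<'E'
def measure():
    s=bot.snapshot("top"); P=pts(s); hsv=cv2.cvtColor(s["pixels"],cv2.COLOR_BGR2HSV); ok=s["range_z"]>0
    def big(lo,hi,right=True):
        m=cv2.inRange(hsv,lo,hi)
        if right: m[:,:320]=0
        k,l,st,ce=cv2.connectedComponentsWithStats(m); i=1+np.argmax(st[1:,4])
        e=cv2.erode((l==i).astype(np.uint8),np.ones((3,3)))>0
        return P[e&ok]
    for nm,Q in(("blue",big((95,120,60),(130,255,255))),("tab",big((20,120,100),(35,255,255)))):
        c=Q.mean(0); n=np.linalg.svd(Q-c,full_matrices=False)[2]
        r=cv2.minAreaRect(Q[:,:2].astype(np.float32))
        print(nm,len(Q),"mean",c.round(4),"main",n[0].round(3),"normal",n[2].round(3),"rect",np.round(r[0],4),np.round(r[1],4),round(r[2],1),"zr",np.percentile(Q[:,2],[2,98]).round(3))
    return s
E
python3 -c "from h import *; measure()"
```

```text
blue 11284 mean [ 0.5864 -0.2143  0.1468] main [ 0.03   1.    -0.001] normal [ 0.092 -0.002  0.996] rect [ 0.587  -0.2145] [0.1689 0.1559] 89.0 zr [0.139 0.154]
tab 509 mean [ 0.501  -0.2127  0.1576] main [-0.998  0.016  0.057] normal [ 0.056 -0.018  0.998] rect [ 0.4936 -0.211 ] [0.0256 0.0762] 86.5 zr [0.154 0.162]
```

View pics/top0.png

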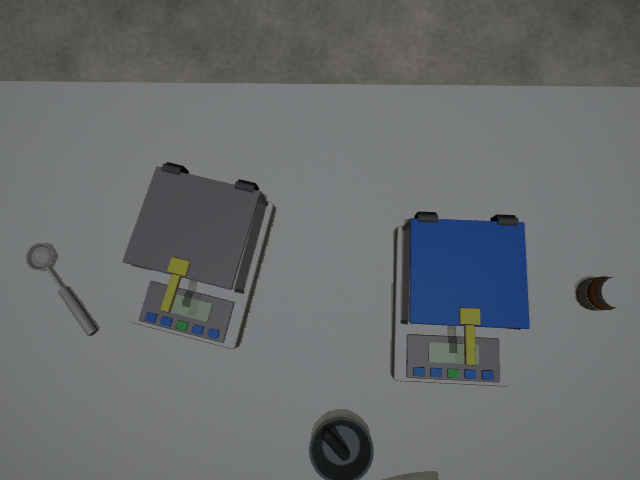

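View pics/scene0.png

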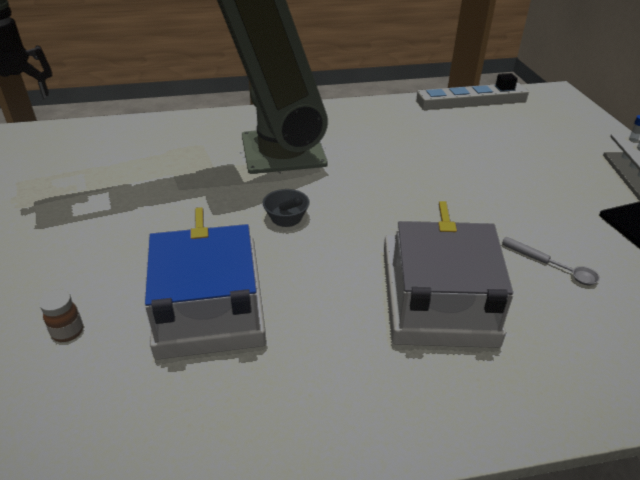

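```bash
python3 -m handwheel '[[0.033,-0.021,0,0,0,3,0],[0.066,-0.042,0,0,0,6,0],[0.1,-0.064,0,0,0,9,0],[0.134,-0.086,0,0,0,12,0],[0.168,-0.108,0,0,0,14.5,0]]' 30
```

```text
t: 0.97
ee_pos: [0.2679, -0.4169, 0.2425]
orientation: [180.0, -0.0, -1.9]
force: [0.7, -0.9, 0.1]
opening: 0.0852
```

```bash
cat > d.py <<'E'
import sys
from h import *
from scipy.spatial.transform import Rotation as Ro
g=np.array(eval(sys.argv[1])); s=bot.read_state(); R=Ro.from_euler("xyz",s["orientation"],degrees=True)
T=Ro.from_euler("xyz",[180,0,-1.7],degrees=True)
print("t",round(s["t"],2),"pos",s["ee_pos"].round(4),"ori",s["orientation"].round(2),"F",s["force"].round(2),"shift",R.inv().apply(g-s["ee_pos"]).round(4),"turn",(R.inv()*T).as_rotvec(degrees=True).round(2))
E
python3 d.py '[0.472,-0.211,0.240]'
```

```text
t 0.97 pos [ 0.2679 -0.4169  0.2425] ori [ 1.7998e+02 -2.0000e-02 -1.9200e+00] F [ 0.71 -0.86  0.11] shift [ 0.1971 -0.2127  0.0025] turn [ 0.02 -0.02 -0.22]
```

```bash
python3 -m handwheel '[[0.027,-0.029,0,0,0,0,0],[0.054,-0.058,0,0,0,0,0],[0.081,-0.087,0,0,0,0,0],[0.108,-0.116,0,0,0,0,0],[0.135,-0.145,0,0,0,0,0]]'; python3 -m handwheel '[[0.021,-0.023,0,0,0,0,0],[0.042,-0.046,0,0,0,0,0],[0.062,-0.068,0.002,0,0,0,0],[0.062,-0.068,0.002,0,0,0,0],[0.062,-0.068,0.002,0,0,0,0]]';python3 d.py '[0.472,-0.211,0.146]'
```

```text
t: 1.38
ee_pos: [0.4088, -0.2749, 0.2428]
orientation: [180.0, -0.1, -1.9]
force: [0.1, -0.4, 0.0]
opening: 0.0851
t: 1.8
ee_pos: [0.4737, -0.2081, 0.2406]
orientation: [179.9, -0.0, -1.8]
force: [-0.1, -0.0, 0.2]
opening: 0.0849
t 1.8 pos [ 0.4737 -0.2081  0.2406] ori [ 1.7994e+02 -3.0000e-02 -1.7500e+00] F [-0.06 -0.02  0.25] shift [-0.0016  0.0029  0.0946] turn [ 0.06 -0.03 -0.05]
```

```bash
python3 -m handwheel '[[-0.002,0.003,0.025,0,0,0,0],[-0.002,0.003,0.05,0,0,0,0],[-0.002,0.003,0.075,0,0,0,0],[-0.002,0.003,0.095,0,0,0,0],[-0.002,0.003,0.095,0,0,0,0]]';python3 d.py '[0.472,-0.211,0.146]'; python3 - <<'E'
from h import *
s=bot.snapshot("scene"); cv2.imwrite("pics/s1.png",cv2.resize(s["pixels"][130:330,100:340],None,fx=3,fy=3)[:600,:720])
E
```

```text
t: 2.22
ee_pos: [0.4682, -0.2109, 0.142]
orientation: [-179.9, 0.4, -1.8]
force: [-0.9, 0.3, -0.4]
opening: 0.0854
t 2.22 pos [ 0.4682 -0.2109  0.142 ] ori [-179.88    0.44   -1.84] F [-0.86  0.34 -0.41] shift [ 0.0038 -0.     -0.0041] turn [-0.12  0.44 -0.14]
```

View pics/s1.png

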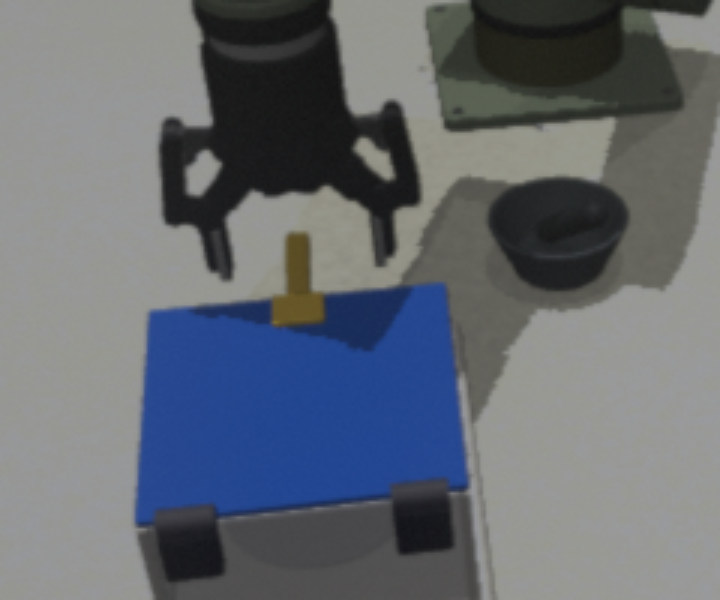

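The yellow tab (crop px 298,265) is centred between the open fingers (218 and 385). I'll close on it next.

```bash
python3 -m handwheel '[[0.003,0,-0.003,0,0,0,80],[0.003,0,-0.003,0,0,0,140],[0.003,0,-0.003,0,0,0,200],[0.003,0,-0.003,0,0,0,255],[0.003,0,-0.003,0,0,0,255]]' 30; python3 -m handwheel '[[0,0,0,0,0,0,255],[0,0,0,0,0,0,255],[0,0,0,0,0,0,255],[0,0,0,0,0,0,255]]';python3 d.py '[0.472,-0.211,0.146]'
```

```text
t: 2.68
ee_pos: [0.473, -0.2117, 0.1479]
orientation: [180.0, 0.1, -1.8]
force: [-0.3, -0.7, -0.3]
opening: 0.0256
t: 3.02
ee_pos: [0.473, -0.2137, 0.1485]
orientation: [179.7, 0.1, -1.7]
force: [-1.8, -6.9, -0.2]
opening: 0.0134
t 3.02 pos [ 0.473  -0.2137  0.1485] ori [ 1.7975e+02  1.2000e-01 -1.7300e+00] F [-1.81 -6.89 -0.23] shift [-0.001  -0.0027  0.0025] turn [ 0.25  0.12 -0.03]
```

```bash
python3 -m handwheel '[[0.0005,0,-0.005,0,0,0,255],[0.0013,0,-0.0105,0,0,0,255],[0.003,0,-0.020,0,0,0,255],[0.005,0,-0.0297,0,0,0,255],[0.005,0,-0.0297,0,0,0,255]]'; python3 - <<'E'
from h import *
s=bot.read_state();print(s["ee_pos"].round(4),s["force"].round(1),s["orientation"].round(1))
measure()
E
```

```text
t: 3.43
ee_pos: [0.4786, -0.2139, 0.1804]
orientation: [179.7, 0.0, -1.7]
force: [0.2, -0.5, -0.1]
opening: 0.0137
[ 0.4786 -0.2139  0.1804] [ 0.2 -0.5 -0.1] [179.7   0.   -1.7]Traceback (most recent call last):
  File "<stdin>", line 3, in <module>
  File "h.py", line 16, in measure
    for nm,Q in(("blue",big((95,120,60),(130,255,255))),("tab",big((20,120,100),(35,255,255)))):
                                                               ~~~^^^^^^^^^^^^^^^^^^^^^^^^^^^
  File "h.py", line 13, in big
    k,l,st,ce=cv2.connectedComponentsWithStats(m); i=1+np.argmax(st[1:,4])
                                                       ~~~~~~~~~^^^^^^^^^^
    return _wrapfunc(a, 'argmax', axis=axis, out=out, **kwds)
    return bound(*args, **kwds)
ValueError: attempt to get argmax of an empty sequence
```

```bash
cat >> h.py <<'E'
def ang(cam="scene",save=None):
    s=bot.snapshot(cam); P=pts(s); hsv=cv2.cvtColor(s["pixels"],cv2.COLOR_BGR2HSV)
    m=cv2.inRange(hsv,(95,120,40),(130,255,255)); k,l,st,ce=cv2.connectedComponentsWithStats(m); i=1+np.argmax(st[1:,4])
    Q=P[(cv2.erode((l==i).astype(np.uint8),np.ones((5,5)))>0)&(s["range_z"]>0)]; Q=Q[Q[:,2]>.1]
    n=np.linalg.svd(Q-Q.mean(0),full_matrices=False)[2][2]; n*=np.sign(n[2])
    print(cam,len(Q),Q.mean(0).round(3),"normal",n.round(3),"angle",np.arctan2(n[0],n[2]).round(3),"zmax",np.percentile(Q[:,2],99).round(3))
    if save: cv2.imwrite(save,cv2.resize(s["pixels"][100:300,100:340],None,fx=3,fy=3))
E
python3 -c "
from h import *
ang(save='pics/s2.png');ang('top')"
```

```text
scene 7160 [ 0.597 -0.219  0.157] normal [ 0.249 -0.004  0.968] angle 0.252 zmax 0.176
top 10187 [ 0.59  -0.211  0.159] normal [ 0.248 -0.005  0.969] angle 0.251 zmax 0.178
```

```bash
python3 -m handwheel '[[0.0025,0,-0.009,0,0,0,255],[0.0063,0,-0.020,0,0,0,255],[0.0108,0,-0.031,0,0,0,255],[0.0159,0,-0.0415,0,0,0,255],[0.0159,0,-0.0415,0,0,0,255]]'; python3 -c "
from h import *
ang(save='pics/s3.png')"
```

```text
t: 4.0
ee_pos: [0.4948, -0.2142, 0.222]
orientation: [179.7, -0.0, -1.7]
force: [-0.5, -1.6, 1.4]
opening: 0.0137
scene 8407 [ 0.602 -0.219  0.173] normal [ 0.46  -0.008  0.888] angle 0.478 zmax 0.208
```

```bash
python3 -m handwheel '[[0.0055,0,-0.010,0,0,0,255],[0.012,0,-0.020,0,0,0,255],[0.0189,0,-0.0295,0,0,0,255],[0.0264,0,-0.0385,0,0,0,255],[0.0264,0,-0.0385,0,0,0,255]]'; python3 -c "
from h import *
ang(save='pics/s4.png')"
```

```text
t: 4.47
ee_pos: [0.5211, -0.2147, 0.2602]
orientation: [179.7, 0.0, -1.7]
force: [-0.4, -1.3, 2.0]
opening: 0.0127
scene 9357 [ 0.61  -0.219  0.188] normal [ 0.651 -0.012  0.759] angle 0.709 zmax 0.237
```

View pics/s4.png

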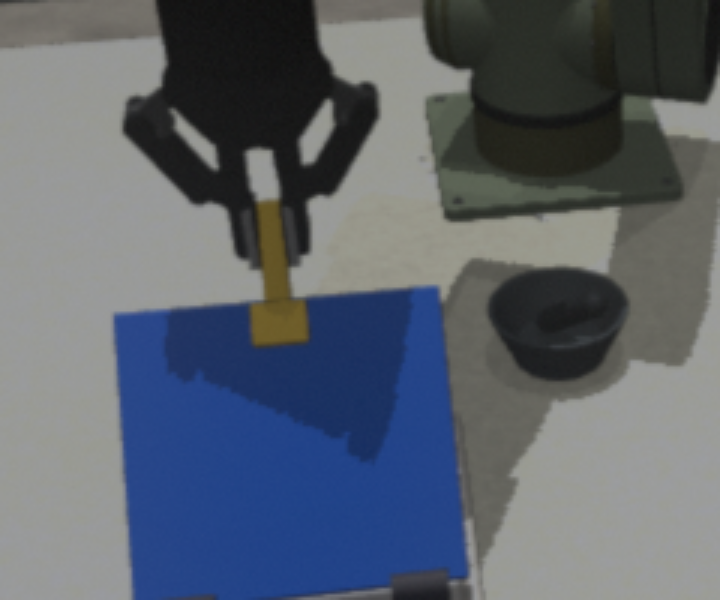

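The tab (crop px 272,245) is still firmly between the pads. One more step should bring it to about 0.87 rad.

```bash
python3 -m handwheel '[[0.007,0,-0.0078,0,0,0,255],[0.0142,0,-0.0146,0,0,0,255],[0.0215,0,-0.0211,0,0,0,255],[0.0215,0,-0.0211,0,0,0,255],[0.0215,0,-0.0211,0,0,0,255]]'; python3 -c "
from h import *
ang()"
```

```text
t: 4.93
ee_pos: [0.5422, -0.2151, 0.2805]
orientation: [179.7, -0.0, -1.7]
force: [0.4, -1.5, -2.7]
opening: 0.0129
scene 9760 [ 0.618 -0.219  0.196] normal [ 0.753 -0.013  0.658] angle 0.853 zmax 0.253
```

0.853 rad ≈ 49°. The lid has been held there for a few rows, so I'll open the fingers slowly.

```bash
python3 -m handwheel '[[0,0,0,0,0,0,255],[0,0,0,0,0,0,150],[0,0,0,0,0,0,100],[0,0,0,0,0,0,50],[0,0,0,0,0,0,0]]'; python3 -m handwheel '[[0,0,0,0,0,0,0],[0,0,0,0,0,0,0],[0,0,0,0,0,0,0],[0,0,0,0,0,0,0],[0,0,0,0,0,0,0]]'; python3 -c "
from h import *
ang(save='pics/s5.png')"
```

```text
t: 5.4
ee_pos: [0.5423, -0.2149, 0.2808]
orientation: [179.7, -0.1, -1.7]
force: [0.4, 0.6, -0.7]
opening: 0.0611
t: 5.82
ee_pos: [0.5423, -0.2148, 0.2808]
orientation: [179.7, -0.1, -1.7]
force: [-0.2, 0.1, -0.1]
opening: 0.0856
scene 9739 [ 0.618 -0.219  0.196] normal [ 0.753 -0.014  0.658] angle 0.852 zmax 0.253
```

View pics/s5.png

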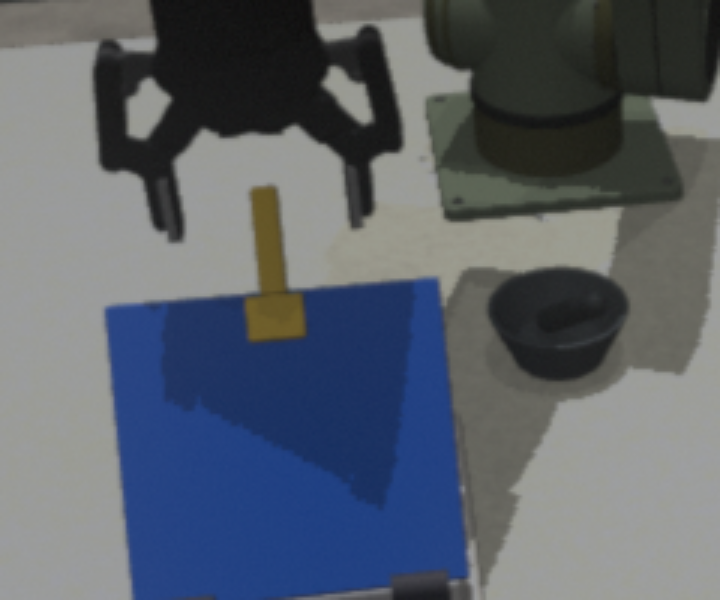

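The fingers (crop px 165 and 360) are clear of the tab (268,240), and the lid stays up. I'll back away upward and toward the robot.

```bash
python3 -m handwheel '[[0,0,-0.01,0,0,0,0],[0,0,-0.03,0,0,0,0],[0,0,-0.055,0,0,0,0],[0,0,-0.08,0,0,0,0],[-0.01,0,-0.09,0,0,0,0]]'; python3 -m handwheel '[[-0.02,0,0,0,0,0,0],[-0.045,0,0,0,0,0,0],[-0.07,0,0,0,0,0,0],[-0.07,0,0,0,0,0,0],[-0.07,0,0,0,0,0,0]]'; python3 -m handwheel '[[0,0,0,0,0,0,0],[0,0,0,0,0,0,0],[0,0,0,0,0,0,0],[0,0,0,0,0,0,0],[0,0,0,0,0,0,0]]'; python3 - <<'E'
from h import *
ang(save='pics/s6.png')
s=bot.snapshot("scene");P=pts(s);m=cv2.inRange(cv2.cvtColor(s["pixels"],cv2.COLOR_BGR2HSV),(20,120,100),(35,255,255));m[:,:320]=0
Q=P[(m>0)&(s["range_z"]>0)];print("grey tab",np.median(Q,0).round(3),bot.read_state()["force"].round(2))
E
```

```text
t: 6.28
ee_pos: [0.534, -0.2145, 0.3746]
orientation: [179.6, -0.5, -1.6]
force: [-0.6, 0.1, 0.8]
opening: 0.0857
t: 6.7
ee_pos: [0.4627, -0.2124, 0.3748]
orientation: [179.5, -0.5, -1.7]
force: [0.8, -0.5, 0.6]
opening: 0.0851
t: 7.12
ee_pos: [0.4631, -0.2124, 0.3744]
orientation: [179.6, -0.5, -1.7]
force: [-0.8, -0.2, 0.5]
opening: 0.0856
scene 9762 [ 0.618 -0.219  0.196] normal [ 0.753 -0.014  0.658] angle 0.852 zmax 0.253
grey tab [0.574 0.219 0.159] [-0.22  0.83 -0.26]
```

View pics/s6.png

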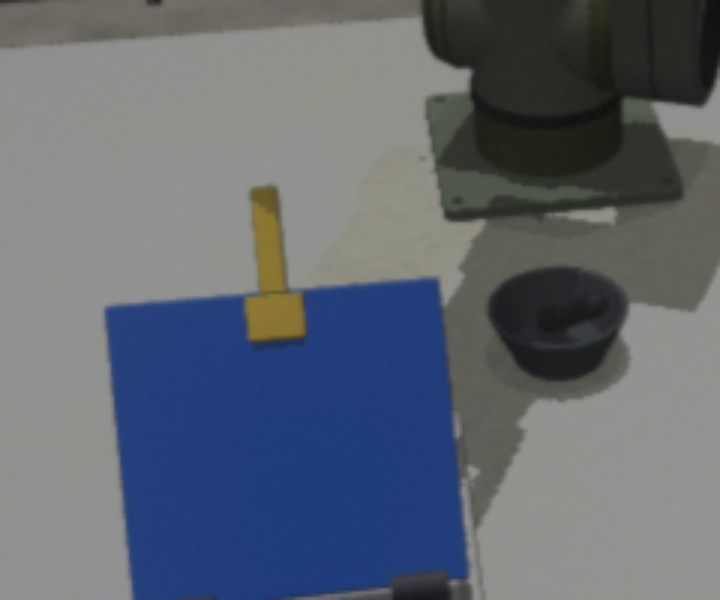

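The lid stands open unsupported, with the tab at crop px (268,240) and the gripper out of the crop. I'll hand the job in.

```bash
python3 -c "
from workcell import bot
print(bot.finish_job())"
```

```text
the job is handed in; nothing more can be done
None
```

I pinched the blue lid's tab from above, lifted it along its arc to about 49°, opened the fingers, backed away and handed the job in at about 7 s of the 35 s allowed.

- **Blue lid:** it measured 0.853 rad while held. After release it measured 0.852 rad, and the same again about 1.3 s later with the arm clear. The target range is 0.61 to 1.13 rad.
- **Grey lid:** its tab was within 1 mm of where it started, at (0.574, 0.219, 0.159) against (0.575, 0.219, 0.159).
- **Contact:** the last picture showed the gripper well clear of the lid. The force reading after backing away was under 1 N, the same as the sensor's noise when the arm was free. The sensor is therefore too coarse to confirm the 0.1 N no-contact limit directly.

No check failed or disagreed. One script error occurred when the top camera could not see the tab under the gripper, and I measured the lid's plane instead.

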